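Send the glued-up box down the roller track and set it on the caul

ROBOT

A 6-joint arm with a two-finger parallel gripper is mounted at the origin on the work surface. World frame = base frame: x ahead of the robot, y to its left, z up, the work surface at z = 0. Lengths are in m, angles in rad, forces in N, time in s.
With the tool pointing down it reaches from about 0.35 to 0.975 m from the base axis. Payload 4.9 kg.
Tool frame: the origin (TCP) lies midway between the tips of the shut fingers; the grasp point (between the pads) lies ctrl.grip_depth behind it (ctrl.grip_depth is the distance from the TCP to the grasp point, in m); z points along the fingers, y is the line along which they close (so a half turn about z gives the same grasp; the last joint's range is limited). The gripper opens to 85 mm and grips with 20 to 120 N. Pads are 22 mm wide; open, the fingers measure 114 mm over their backs; the gripper's body (76 mm by 85 mm) begins 54 mm behind the grasp point. The pads swing forward as they close: fully open they stand 13 mm farther back than shut.
Start: joints at [1.196, 0.053, 1.613, -0, 1.476, -0.119], TCP at [0.158, 0.605, 0.231] pointing down, gripper open.
Joint ranges: [-3.01, 3.01], [-1.01, 2.22], [0.06, 2.58], [-1.02, 4.17], [0.09, 2.62], [-3.14, 3.14]. Speed limits (rad/s): [2.57, 2.57, 3.14, 3.14, 3.14, 3.14].

INTERFACE

Orientations are given as a rotation vector (axis times angle).
In Python, from station import ctrl, get_image, camera_model gives the robot as it stands. The module is installed in compiled form; this text tells all that it offers.
- The arm moves only by the shell command python3 -m crank 'ROWS' [FORCE]. ROWS is JSON, a list of rows, each a list of 7 numbers: the shift along the tool's x, y, z in mm, then the turn, a rotation vector about the tool's x, y, z in rad, then the opening, from -1 (shut) to 1 (fully open). A call has exactly 10 rows; each row shifts and turns the commanded pose from where the row before left it, along the tool's axes as they then stand; what a row does not reach is not made up. A row lasts 1/12 s, in which the tool goes at most 41.7 mm and 7.16 degrees, less where a joint would pass 70% of its speed; a pose out of reach is approached as far as the arm can. A call with a gripper value outside its range is refused whole. The fingers move at their own pace and stop on an object; FORCE is the grip in N (left out, the last holds). Time passes only in rows, so rows that do not move let the fingers close, or fill a call up. It gives the time, the measured TCP pose, the force, the opening and the grip force at its end, in the units of the state.
- ctrl.get_obs(): the state, without advancing time (a new reading comes with each control period).
- get_image(name): name is "side" or "top"; returns the picture (480x640x3 uint8, red, green, blue); there is no depth.
- camera_model(name): a dict with "vertical_fov" (degrees; the focal length in pixels is half the picture's height over the tangent of half this angle, whatever the lens; pixels are square), "cx", "cy" (the principal point, pixels), "k1" (the pictures are not rectified: a ray, as slopes to the right and down, at radius r is drawn at 1 + k1 r^2 times it, then the intrinsics apply), "R" (3x3) and "t" (3): a world point X has camera coordinates R X + t. Camera axes: x right, y down, z forward; pixel columns grow to the right and rows downward; lengths in m; the calibration is good to about 2 mm. A picture is of the moment at which its call begins. camera_model takes no time and is no camera call.
- ctrl.finish_job(): hands the job in; it is judged then, once.
The state is a dict: "t": time; "q": joint angles; "dq": joint speeds; "effort": joint torques, N m; "tool_pos": TCP position; "tool_rot": TCP orientation; "contact_force": force on the tool from outside, world axes, zero at the start; "wrist_torque": the same for the moment, N m; "opening": finger opening in m; "grip_force": force on a finger pad.
Only numpy, scipy, OpenCV 4.12 (cv2) and the standard library are available. Lean on these libraries where they do the work, as an engineer would, in place of code of your own. Each camera call takes 0.05 s, during which the arm holds its last target. There are 200 camera calls.

TASK

Free the roller track: first slide the brass keeper (blue knob) fully back, then draw the steel bolt (red knob) fully out of the way, and leave both drawn back. Roll the wooden box along the rollers, without lifting it, until it stands against the yellow end stop; only then lift it up off the track and set it down gently on the wooden caul, flat, centred on the caul and lined up with its long side. Do not disturb the red clamp, the steel bowl or the straightedge.

Things in the scene. Friction and masses are not known exactly. Their poses are not given: they have to be found in the camera images.
- track: Fixed level roller track, 500 mm long, 80 mm wide, on the white board (board top: world z = 12 mm). Origin: centre of its underside, on the board top. Its y axis runs along the track from the start end to the yellow end stop; z up; the catches are on its -x side (towards the robot). The rails, x = -40 to -32 and 32 to 40 mm, rise 48 mm above the origin and guide the box sideways.
- roller_tops (a point): Centre of the track at roller-top height, 40 mm above the track's origin, axes as the track's. 21 free-turning grey rollers, 18 mm in diameter and 22 mm apart, carry the box at this height.
- catch_bed (a point): Centre of the top of the fixed dark steel bed under both catches, at (-97, -112, 48) mm in the track's frame, axes as the track's. The bed is 110 mm along x, 175 mm along y.
- stop_face (a point): Middle of the face of the yellow end stop against which the box comes to stand, at roller-top height; at (0, 215, 40) mm in the track's frame, axes as the track's. The stop is a fixed plate 80 mm wide, 12 mm thick, rising 27 mm above the roller tops.
- keeper (a joint): Travel of the keeper in m, 0 to 0.040: 0 = closed, grows as it slides along the track's -y direction (away from the end stop). Near 0 its bar lies behind the bolt's tail and blocks the bolt; fully back (0.032 or more) it has cleared it. Friction about 1.2 N; stays where it is left.
- keeper_knob (a point): Top of the keeper's upright blue knob, 12 to 13 mm in diameter, 38 mm tall above the keeper's brass bar; pinch or push it from above. The bar is 14 mm wide, 12 mm thick, 102 mm long along the track's y, its top 62 mm above the track's origin. At joint value 0 the knob top is at (-108, -135, 100) mm in the track's frame; axes as the track's.
- bolt (a joint): Travel of the bolt in m, 0 to 0.050: 0 = shut, its tip reaching 28 mm in from the near rail across the box's path; grows as it is drawn along the track's -x (towards the robot). From 0.042 on it is well clear. Blocked after about 6 mm until the keeper is back. Friction about 1.5 N; stays where it is left.
- bolt_knob (a point): Top of the bolt's upright red knob, 12 to 13 mm in diameter, 38 mm tall above the bolt's steel bar; pinch or push it from above. The bar is 16 mm wide, lies along the track's x, its top 62 mm above the track's origin; a strap over it at x = -59 to -45 mm rises to 67 mm. At joint value 0 the knob top is at (-85, -60, 100) mm in the track's frame; axes as the track's.
- keepsake: Closed wooden box, 56 mm wide (its x), 130 mm long (its y), 50 mm high, about 0.3 to 0.55 kg. Origin: centre of its underside. It starts on the rollers at the start end of the track, upstream of the bolt, its y axis along the track's. Either end may lead.
- caul: Fixed wooden caul (a flat clamping block), 80 mm along its x, 160 mm along its y, 18 mm thick, on the white board between track and robot, on the end stop's half. Origin: centre of its underside; z up.
- caul_top (a point): Centre of the caul's top face, 18 mm above its origin; axes as the caul's. The box's underside centre belongs here.
- bowl: Bystander: stainless steel bowl, 130 mm across, 50 mm high, loose on the board beyond the track. Origin: centre of its underside.
- clamp: Bystander: red F-clamp lying flat on the board beyond the track, about 200 mm long by 75 mm by 22 mm, loose. Origin: middle of the underside of its 200 mm bar, which runs along its y; the jaws point to its +x.
- straightedge: Bystander: loose aluminium straightedge, 250 x 30 x 6 mm, lying flat on the board near its right-hand side. Origin: centre of its underside, long side along its x.
Mind the look-alikes: they are no part of the job. Of the things like the keepsake, leave any that is pink; of the rest the smaller one is meant.

How it is judged:
By the outcome, as a careful person would: the job done as asked, in the order asked, and still so for the second after the job is handed in, with the robot touching nothing.
It also fails if it takes over 64 s, if anything falls off the work surface, if the arm or the gripper's body presses on something with over 40 N, if the wrist force passes 120 N, or if a joint passes its speed limit or range.

## Working session

There is one attempt and no reset: what is moved stays moved. The work goes in short steps, Python scripts to look and compute and a shell command to move; the robot and the scene stay as the last step left them, time stands still between calls to the robot, and variables do not carry over. Pictures are saved under pics/ and viewed, at most 10 in all, crops included, and the job is handed in when it is done.

```bash
mkdir -p pics; cat > h.py <<'E'
import numpy as np, cv2
from scipy.spatial.transform import Rotation as Ro
from station import ctrl,get_image,camera_model
def ray(n,u,v):
    m=camera_model(n); f=240/np.tan(np.radians(m["vertical_fov"])/2)
    d=np.array([(u-m["cx"])/f,(v-m["cy"])/f]); s=d.copy()
    for _ in range(30): s=d/(1+m["k1"]*(s@s))
    R=np.array(m["R"]);t=np.array(m["t"]); return -R.T@t, R.T@np.array([s[0],s[1],1])
def onz(n,u,v,z):
    o,d=ray(n,u,v); return o+d*(z-o[2])/d[2]
def proj(n,X):
    m=camera_model(n); f=240/np.tan(np.radians(m["vertical_fov"])/2)
    c=np.array(m["R"])@np.array(X)+np.array(m["t"]); s=c[:2]/c[2]; s=s*(1+m["k1"]*(s@s))
    return s*f+[m["cx"],m["cy"]]
def tri(a,b):
    (o1,d1),(o2,d2)=a,b; s=np.linalg.lstsq(np.c_[d1,-d2],o2-o1,rcond=None)[0]
    p,q=o1+s[0]*d1,o2+s[1]*d2; return (p+q)/2,np.linalg.norm(p-q)
def snap(n,name):
    im=get_image(n); cv2.imwrite(f"pics/{name}.png",im[...,::-1]); return im
E
python3 - <<'E'
from h import *
snap("top","t0");snap("side","s0")
for n in("top","side"):
    m=camera_model(n);print(n,m["vertical_fov"],m["k1"],-np.array(m["R"]).T@np.array(m["t"]),np.round(m["R"],2).tolist())
o=ctrl.get_obs();print(o["tool_pos"],o["tool_rot"],ctrl.grip_depth,o["opening"],Ro.from_rotvec(o["tool_rot"]).as_matrix().round(3))
E
```

```text
top 50.584523246012886 -0.05277577656213538 [ 0.31602816 -0.1999292   1.47769603] [[0.01, -1.0, -0.0], [-0.99, -0.01, -0.11], [0.11, 0.0, -0.99]]
side 57.95551289588772 -0.10661219473208153 [-0.0379231  -0.72378583  0.87965164] [[0.73, -0.69, 0.01], [-0.49, -0.53, -0.69], [0.48, 0.5, -0.72]]
[0.1579241  0.60412254 0.23016016] [-4.00684642e-01 -3.11545787e+00  2.90786475e-03] 0.0187 0.0855976446383844 [[-0.967  0.253 -0.001]
 [ 0.253  0.967 -0.002]
 [ 0.    -0.002 -1.   ]]
```

View pics/t0.png

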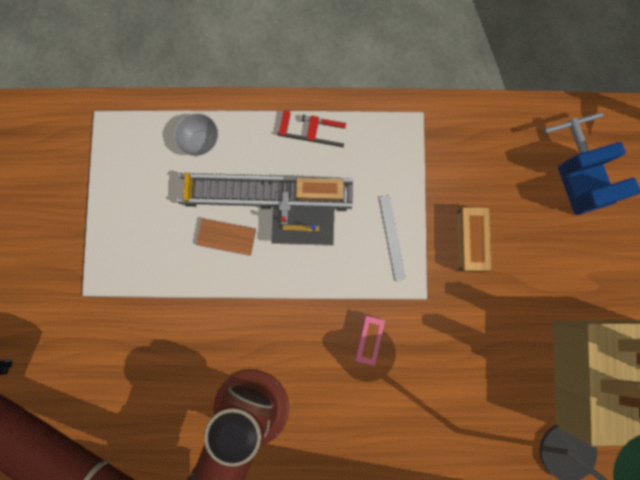

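View pics/s0.png

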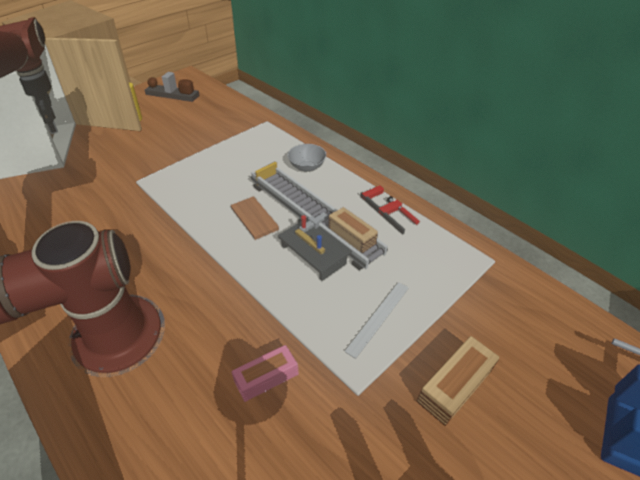

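The pictures show the track running left to right, with the yellow stop at top(187,187). Three box-like things are in view: the wooden box on the rollers at top(320,188), a larger wooden box at top(474,239), and a pink one at top(370,341). The one on the rollers fits: it isn't pink, it's the smaller wooden one, and it stands at the start end. I'll confirm that in a crop.

```bash
python3 - <<'E'
from h import *
t=cv2.imread("pics/t0.png");s=cv2.imread("pics/s0.png")
a=cv2.resize(t[165:255,170:370],None,fx=4,fy=4,interpolation=3)
b=cv2.resize(s[155:275,225:425],None,fx=2,fy=2,interpolation=3)
c=np.zeros((600,800,3),np.uint8);c[:360]=a;c[360:600,:400]=b;cv2.imwrite("pics/c0.png",c)
for n,im in(("top",t),("side",s)):
    h=cv2.cvtColor(im,cv2.COLOR_BGR2HSV)
    for k,lo,hi in(("yellow",(20,150,120),(32,255,255)),("blue",(105,90,60),(130,255,255)),("red",(0,150,100),(4,255,255)),("caul",(5,120,60),(16,255,220)),("box",(10,80,120),(22,200,255))):
        m=cv2.inRange(h,lo,hi); 
        if n=="top": m[:110]=0;m[296:]=0;m[:,:90]=0;m[:,425:]=0
        else: m[:150]=0;m[290:]=0;m[:,:225]=0;m[:,425:]=0
        for ct in cv2.findContours(m,0,1)[0]:
            if cv2.contourArea(ct)>=6: 
                r=cv2.minAreaRect(ct);print(n,k,cv2.contourArea(ct),np.round(r[0],1),np.round(r[1],1),round(r[2],1))
E
```

```text
top yellow 71.0 [296.5 227.6] [27.1  3.8] 2.3
top yellow 136.0 [187.5 187. ] [26.  7.] 90.0
top blue 7.5 [313. 226.] [4. 2.] 90.0
top red 6.0 [283.  218.5] [3.5 2.1] 45.0
top red 65.0 [333. 123.] [22.7  3.8] 10.3
top red 146.0 [312.3 127.7] [ 7.4 23.3] 10.6
top red 120.5 [284.1 122.4] [ 6.3 23.9] 11.3
top caul 1307.0 [225.6 236.2] [54.1 25.7] 11.3
top caul 434.5 [320.  187.2] [40.2 14.5] 3.6
top caul 32.0 [ 92.  128.5] [37.  4.] 90.0
top box 7.5 [317. 228.] [4. 2.] 90.0
top box 97.0 [297.  227.5] [28.2  4.7] 3.6
top box 1426.0 [225.6 236.2] [55.7 27.3] 11.3
top box 884.5 [319.5 188. ] [20. 47.] 90.0
top box 175.5 [187. 187.] [28.  8.] 90.0
top box 63.5 [358.6 110.3] [135.6  20.7] 8.9
top box 51.5 [121.5 131.5] [43. 63.] 90.0
side blue 33.5 [319. 241.] [12.  4.] 90.0
side red 11.0 [303. 221.] [10.  2.] 90.0
side red 49.0 [409. 215.] [21.4  3. ] 40.6
side red 117.5 [390.7 206.9] [ 8.5 20.1] 63.4
side red 98.0 [373.  192.1] [ 6.9 19.8] 65.6
side caul 132.5 [229.8 285. ] [24.8 12.4] 43.4
side caul 6.5 [351.8 220.8] [7.8 4.2] 45.0
side caul 30.0 [406.8 161.9] [38.   5.4] 28.6
side caul 1178.0 [376.7 179.9] [116.1  13.9] 31.0
side box 166.5 [234.5 280. ] [19. 18.] 0.0
side box 17.5 [321.6 249.8] [5.6 4.8] 53.1
side box 6.5 [365. 248.] [4. 4.] 90.0
side box 94.5 [306.6 237.6] [26.4  5. ] 39.8
side box 82.0 [344.9 234.8] [34.8  3.8] 36.3
side box 722.5 [354.4 225.5] [52.3 16.7] 36.2
side box 975.5 [254.5 216.6] [47.  25.6] 52.7
side box 189.0 [266.9 171.3] [11.2 23.7] 63.4
side box 1314.5 [376.6 179. ] [118.3  13.7] 31.0
```

View pics/c0.png

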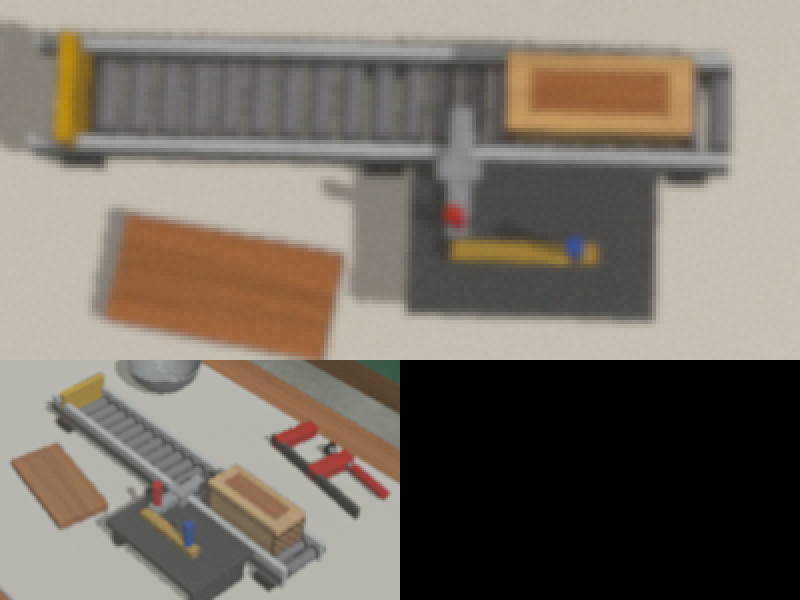

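The crop confirms it: the wooden box stands on the rollers at top(320,188), upstream of the bolt. The red knob is at top(283.7,218.5) and the blue at top(313.7,226).

```bash
cat > fit.py <<'E'
from h import *
P=[((407,312),(-152,-24.5,48)),((652,320),(-152,-199.5,48)),((730,55),(38,-250,48)),((730,162),(-38,-250,48)),
((60,34),(40,227,67)),((58,142),(-40,227,67)),((574,243),(-108,-135,98)),((454,214),(-85,-60,98))]
W=[];L=[]
for (u,v),l in P: W.append(onz("top",u/4+170-.4,v/4+165-.4,(l[2]+12)/1e3)[:2]);L.append(np.array(l[:2])/1e3)
W=np.array(W);L=np.array(L);H=np.c_[W,np.zeros(8)];K=np.c_[L,np.zeros(8)]
wm,lm=W.mean(0),L.mean(0);r,_=Ro.align_vectors(H-H.mean(0),K-K.mean(0));a=r.as_rotvec()[2]
c=wm-(r.as_matrix()[:2,:2]@lm)
print("track",c,np.degrees(a));print(((W-c-(r.as_matrix()[:2,:2]@L.T).T)*1e3).round(1).tolist())
def T(x,y): return c+r.as_matrix()[:2,:2]@[x,y]
for k,p in dict(keeper=(-.108,-.135),bolt=(-.085,-.06),stop=(0,.215),endbox=(0,.15)).items(): print(k,T(*p).round(4))
b=np.array([onz("top",u/4+169.6,v/4+164.6,.102)[:2] for u,v in((505,52),(694,57),(692,136),(507,134))])
print("box",((r.as_matrix()[:2,:2].T@(b-c).T).T*1e3).round(1).tolist(),"ctr world",b.mean(0))
q=cv2.boxPoints(((225.6,236.2),(55,26.5),11.3))
w=np.array([onz("top",u,v,.03)[:2] for u,v in q]);print("caul",w.mean(0),[np.linalg.norm(w[i]-w[i-1]).round(4) for i in range(4)])
e=w[2]-w[1];f=w[1]-w[0];print(np.degrees(np.arctan2(*e[::-1])),np.degrees(np.arctan2(*f[::-1])))
E
python3 fit.py
python3 - <<'E'
from h import *
for n,t,s in(("blue",(313.4,225.6),(319,235)),("red",(283.4,218.2),(303,216))):
  print(n,tri(ray("top",*t),ray("side",*s)))
E
```

```text
track [ 0.61575801 -0.03296492] -0.9748640494752445
[[1.3, 0.6], [-0.3, 3.6], [0.7, 2.5], [-0.7, 1.3], [-1.1, -0.1], [1.4, -3.2], [1.8, -6.0], [-3.1, 1.3]]
keeper [ 0.5055 -0.1661]
bolt [ 0.5297 -0.0915]
stop [0.6194 0.182 ]
endbox [0.6183 0.117 ]
box [[27.2, -89.6], [26.7, -220.4], [-28.8, -220.0], [-30.4, -92.7]] ctr world [ 0.61178928 -0.18861806]
caul [0.48555064 0.08116818] [np.float64(0.1591), np.float64(0.0766), np.float64(0.16), np.float64(0.0763)]
-100.98726156126364 -9.353800695101185
blue (array([ 0.50583038, -0.17325658,  0.1170493 ]), np.float64(0.000610563310727974))
red (array([ 0.52591402, -0.09157016,  0.11464525]), np.float64(0.0005534136746439342))
```

```bash
python3 -m crank '[[0,0,8,0,0,0.124,0],[0,0,8,0,0,0.124,0],[0,0,8,0,0,0.124,0],[0,0,8,0,0,0.124,0],[0,0,8,0,0,0.124,0],[0,0,8,0,0,0.124,0],[0,0,8,0,0,0.124,0],[0,0,8,0,0,0.124,0],[0,0,8,0,0,0.124,0],[0,0,0,0,0,0.124,0]]' 20
cat > go.py <<'E'
import sys
from h import *
# target x y z(TCP) yaw of tool x (deg): prints remaining tool-frame shift in mm and turn about tool z
x,y,z,w=map(float,sys.argv[1:5]);o=ctrl.get_obs();R=Ro.from_rotvec(o["tool_rot"]).as_matrix()
d=R.T@(np.array([x,y,z])-o["tool_pos"])*1e3
yaw=np.degrees(np.arctan2(R[1,0],R[0,0]));print("d",d.round(1),"turn",np.radians((yaw-w+180)%360-180).round(4),"pos",np.round(o["tool_pos"],4),"yaw",yaw.round(2),"tilt",R[:2,2].round(4),"op",round(o["opening"],4),"grip",o["grip_force"],"F",np.round(o["contact_force"],1),"t",o["t"])
E
python3 go.py .5058 -.171 .15 89
```

```text
t: 0.93
tool_pos: [0.1575, 0.6031, 0.1563]
tool_rot: [2.142, 2.295, -0.007]
contact_force: [0.0, 0.3, -0.6]
opening: 0.0425
grip_force: 0.0
d [-796.2  294.2    9.1] turn 0.0863 pos [0.1575 0.6031 0.1563] yaw 93.95 tilt [-0.0017 -0.0043] op 0.0425 grip 0.0 F [ 0.   0.3 -0.6] t 0.9333
```

```bash
python3 -m crank '[[0,0,0,0,0,0.086,0],[-35,20,0,0,0,0,0],[-35,20,0,0,0,0,0],[-35,20,0,0,0,0,0],[-35,20,0,0,0,0,0],[-35,20,0,0,0,0,0],[-35,20,0,0,0,0,0],[-35,20,0,0,0,0,0],[-35,20,0,0,0,0,0],[-35,20,0,0,0,0,0]]'
python3 go.py .5058 -.171 .15 89
```

```text
t: 1.77
tool_pos: [0.3348, 0.2858, 0.1589]
tool_rot: [2.233, 2.21, -0.0]
contact_force: [0.6, 0.2, -0.4]
opening: 0.0429
grip_force: 0.0
d [-455.   175.7    9. ] turn 0.0071 pos [0.3348 0.2858 0.1589] yaw 89.41 tilt [-0.0001 -0.0001] op 0.0429 grip 0.0 F [ 0.6  0.2 -0.4] t 1.7667
```

```bash
python3 -m crank '[[-38,15,0,0,0,0,0],[-38,15,0,0,0,0,0],[-38,15,0,0,0,0,0],[-38,15,0,0,0,0,0],[-38,15,0,0,0,0,0],[-38,15,0,0,0,0,0],[-38,15,0,0,0,0,0],[-38,15,0,0,0,0,0],[-38,15,0,0,0,0,0],[-38,15,0,0,0,0,0]]'
python3 go.py .5058 -.171 .15 89
```

```text
t: 2.6
tool_pos: [0.4804, -0.096, 0.1589]
tool_rot: [-2.234, -2.208, -0.0]
contact_force: [1.0, 0.5, 0.3]
opening: 0.0425
grip_force: 0.0
d [-74.7  26.3   8.9] turn 0.0058 pos [ 0.4804 -0.096   0.1589] yaw 89.33 tilt [-0.0002  0.0003] op 0.0425 grip 0.0 F [1.  0.5 0.3] t 2.6
```

```bash
python3 -m crank '[[-30,11,0,0,0,0.006,0],[-30,11,0,0,0,0,0],[-12,4,9,0,0,0,0],[0,0,0,0,0,0,0],[0,0,20,0,0,0,0],[0,0,20,0,0,0,0],[0,0,15,0,0,0,0],[0,0,8,0,0,0,0],[0,0,0,0,0,0,0],[0,0,0,0,0,0,0]]'
python3 go.py .5058 -.172 .087 89
python3 - <<'E'
from h import *
s=snap("side","s1")[200:280,260:380][...,::-1];t=snap("top","t1")[165:255,250:370][...,::-1]
a=cv2.resize(s,(600,400),interpolation=3);cv2.imwrite("pics/c1.png",a)
E
```

```text
t: 3.43
tool_pos: [0.5051, -0.1657, 0.0872]
tool_rot: [-2.239, -2.203, 0.0]
contact_force: [-0.4, 0.3, -0.3]
opening: 0.043
grip_force: 0.0
d [-6.3  0.8  0.2] turn 0.0011 pos [ 0.5051 -0.1657  0.0872] yaw 89.06 tilt [-0.0007  0.0004] op 0.043 grip 0.0 F [-0.4  0.3 -0.3] t 3.4333
```

View pics/c1.png

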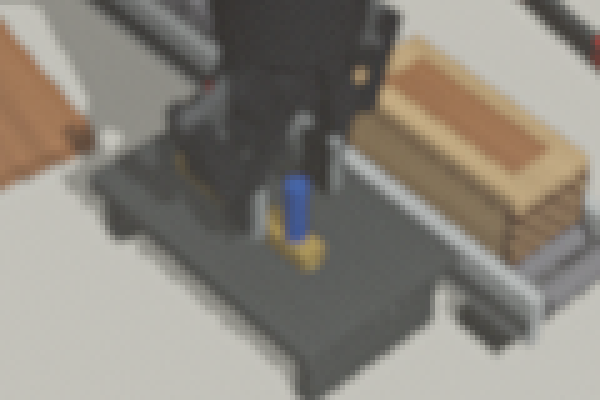

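The crop shows the blue knob (crop 297,205) between the pads, a little towards -y. I'll shift 7 mm, close, and draw the keeper back.

```bash
python3 -m crank '[[-7,0,0,0,0,0,0],[0,0,0,0,0,0,-1],[0,0,0,0,0,0,-1],[0,0,0,0,0,0,-1],[0,0,0,0,0,0,-1],[0,0,0,0,0,0,-1],[0,0,0,0,0,0,-1],[0,0,0,0,0,0,-1],[0,0,0,0,0,0,-1],[0,0,0,0,0,0,-1]]' 30
python3 go.py .5058 -.172 .087 89
```

```text
t: 4.37
tool_pos: [0.5057, -0.1736, 0.088]
tool_rot: [2.239, 2.202, 0.0]
contact_force: [-1.4, -0.1, 5.3]
opening: 0.0115
grip_force: 29.4
d [1.6 0.1 1. ] turn 0.0005 pos [ 0.5057 -0.1736  0.088 ] yaw 89.03 tilt [ 0.0008 -0.0007] op 0.0115 grip 29.37182603403926 F [-1.4 -0.1  5.3] t 4.3667
```

```bash
python3 -m crank '[[-5,0,0,0,0,0,-1],[-5,0,0,0,0,0,-1],[-5,0,0,0,0,0,-1],[-5,0,0,0,0,0,-1],[-5,0,0,0,0,0,-1],[-5,0,0,0,0,0,-1],[-5,0,0,0,0,0,-1],[-4,0,0,0,0,0,-1],[0,0,0,0,0,0,-1],[0,0,0,0,0,0,-1]]'
python3 go.py .5058 -.172 .087 89
```

```text
t: 5.2
tool_pos: [0.5049, -0.2063, 0.0879]
tool_rot: [-2.233, -2.195, -0.014]
contact_force: [-2.3, 20.1, 14.8]
opening: 0.0115
grip_force: 30.2
d [34.3  0.3  1.3] turn 0.0003 pos [ 0.5049 -0.2063  0.0879] yaw 89.02 tilt [-0.0009  0.0138] op 0.0115 grip 30.20448848605156 F [-2.3 20.1 14.8] t 5.2
```

```bash
python3 -m crank '[[0,0,0,0,0,0,0],[0,0,0,0,0,0,0],[0,0,0,0,0,0,0],[0,0,0,0,0,0,0],[0,0,-20,0,0,0,0],[0,0,-22,0,0,0,0],[38,7,0,0,0,0,0],[38,7,0,0,0,0,0],[38,7,0,0,0,0,0],[0,0,0,0,0,0,0]]'
python3 go.py .527 -.0915 .088 89
python3 - <<'E'
from h import *
s=snap("side","s2")
h=cv2.cvtColor(s,cv2.COLOR_RGB2HSV)
m=cv2.inRange(h,(105,90,60),(130,255,255));m[:150]=0;m[290:]=0;m[:,:225]=0;m[:,425:]=0
v,u=np.nonzero(m);print(u.mean(),v.mean(),onz("side",u.mean(),v.mean(),.093))
cv2.imwrite("pics/c2.png",cv2.resize(s[190:290,250:400],(600,400),interpolation=3)[...,::-1])
E
```

```text
t: 6.03
tool_pos: [0.528, -0.0939, 0.1291]
tool_rot: [-2.234, -2.206, -0.003]
contact_force: [0.1, -0.3, 0.0]
opening: 0.0427
grip_force: 0.0
d [ 2.2 -1.  41.1] turn 0.0052 pos [ 0.528  -0.0939  0.1291] yaw 89.3 tilt [0.0001 0.0027] op 0.0427 grip 0.0 F [ 0.1 -0.3  0. ] t 6.0333
327.5686274509804 247.52941176470588 [ 0.50802546 -0.20312344  0.093     ]
```

View pics/c2.png

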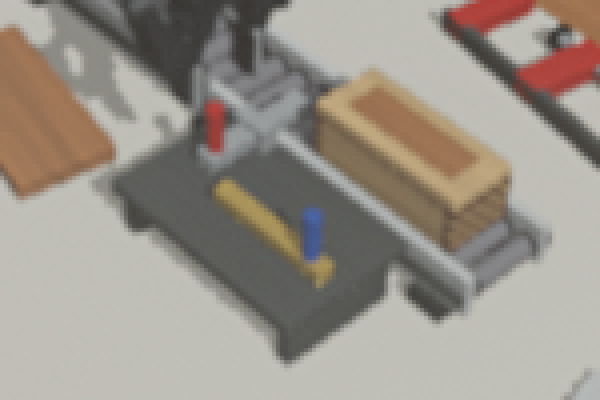

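The keeper is fully back: the blue knob (crop 313,230) is about 30 mm further along and the bar clears the bolt's tail. The red knob stands at crop(215,125).

```bash
python3 -m crank '[[2,-1,10,0,0,0.004,0],[0,0,15,0,0,0,0],[0,0,15,0,0,0,0],[0,0,0,0,0,0,0],[0,0,0,0,0,0,-1],[0,0,0,0,0,0,-1],[0,0,0,0,0,0,-1],[0,0,0,0,0,0,-1],[0,0,0,0,0,0,-1],[0,0,0,0,0,0,-1]]' 30
python3 go.py .527 -.0915 .088 89
```

```text
t: 6.92
tool_pos: [0.5271, -0.0975, 0.0901]
tool_rot: [2.243, 2.196, -0.001]
contact_force: [0.0, -2.4, -0.2]
opening: 0.0112
grip_force: 29.3
d [ 6.  -0.2  2.1] turn -0.0037 pos [ 0.5271 -0.0975  0.0901] yaw 88.79 tilt [ 0.0013 -0.0018] op 0.0112 grip 29.31022871285677 F [ 0.  -2.4 -0.2] t 6.9167
```

```bash
python3 -m crank '[[0,-5,0,0,0,0,-1],[0,-6,0,0,0,0,-1],[0,-6,0,0,0,0,-1],[0,-6,0,0,0,0,-1],[0,-6,0,0,0,0,-1],[0,-6,0,0,0,0,-1],[0,-6,0,0,0,0,-1],[0,-6,0,0,0,0,-1],[0,-4,0,0,0,0,-1],[0,0,0,0,0,0,-1]]'
python3 go.py .527 -.0915 .088 89
```

```text
t: 7.75
tool_pos: [0.48, -0.0964, 0.0903]
tool_rot: [2.237, 2.187, 0.015]
contact_force: [19.5, -5.1, -13.5]
opening: 0.0111
grip_force: 29.3
d [ 6.  46.8  3. ] turn -0.0048 pos [ 0.48   -0.0964  0.0903] yaw 88.72 tilt [ 0.0158 -0.0027] op 0.0111 grip 29.29321451112628 F [ 19.5  -5.1 -13.5] t 7.75
```

```bash
python3 -m crank '[[0,0,0,0,0,0,-0.2],[0,0,0,0,0,0,-0.2],[0,0,0,0,0,0,-0.2],[0,0,0,0,0,0,-0.2],[0,0,-25,0,0,0,-0.2],[0,0,-25,0,0,0,-0.2],[-31,22,0,0,0,0,-1],[-31,22,0,0,0,0,-1],[-31,22,0,0,0,0,-1],[-31,22,0,0,0,0,-1]]'
python3 go.py .6115 -.288 .075 89
```

```text
t: 8.58
tool_pos: [0.5616, -0.2224, 0.1395]
tool_rot: [-2.244, -2.198, -0.001]
contact_force: [0.4, 0.4, 0.2]
opening: 0.0002
grip_force: 0.0
d [-64.6  51.2  64.5] turn -0.0031 pos [ 0.5616 -0.2224  0.1395] yaw 88.82 tilt [0.0002 0.0004] op 0.0002 grip 0.0 F [0.4 0.4 0.2] t 8.5833
```

```bash
python3 - <<'E'
from h import *
s=snap("side","s3");t=snap("top","t3")
for n,im in(("side",s),("top",t)):
  h=cv2.cvtColor(im,cv2.COLOR_RGB2HSV)
  for k,lo,hi,z in(("blue",(105,90,60),(130,255,255),.093),("red",(0,150,100),(4,255,255),.093)):
    m=cv2.inRange(h,lo,hi)
    if n=="side":m[:150]=0;m[290:]=0;m[:,:225]=0;m[:,340:]=0
    else: m[:200]=0;m[296:]=0;m[:,:250]=0;m[:,360:]=0
    v,u=np.nonzero(m)
    if len(u):print(n,k,len(u),u.mean(),v.mean(),onz(n,u.mean(),v.mean(),z))
E
```

```text
side blue 52 327.61538461538464 247.44230769230768 [ 0.50832446 -0.20298724  0.093     ]
side red 14 290.0 228.35714285714286 [ 0.48460201 -0.08639284  0.093     ]
```

Both catches are drawn. Next I go behind the box and descend.

```bash
python3 -m crank '[[-22,17,0,0,0,0,-1],[-22,17,0,0,0,0,-1],[-21,17,0,0,0,0,-1],[0,0,0,0,0,0,-1],[0,0,20,0,0,0,-1],[0,0,22,0,0,0,-1],[0,0,22,0,0,0,-1],[0,0,0,0,0,0,-1],[8,0,0,0,0,0,-1],[8,0,0,0,0,0,-1]]'
python3 go.py .617 .041 .075 89
```

```text
t: 9.52
tool_pos: [0.6112, -0.2708, 0.0765]
tool_rot: [2.245, 2.197, 0.001]
contact_force: [-0.7, -0.1, 1.2]
opening: -0.0002
grip_force: 0.0
d [311.8  -0.9   1.5] turn -0.0039 pos [ 0.6112 -0.2708  0.0765] yaw 88.78 tilt [ 0.0009 -0.0001] op -0.0002 grip 0.0 F [-0.7 -0.1  1.2] t 9.5167
```

```bash
python3 -m crank '[[5,0,0,0,0,0,-1],[8,0,0,0,0,0,-1],[11,0,0,0,0,0,-1],[14,0,0,0,0,0,-1],[15,0,0,0,0,0,-1],[15,0,0,0,0,0,-1],[15,0,0,0,0,0,-1],[15,0,0,0,0,0,-1],[15,0,0,0,0,0,-1],[15,0,0,0,0,0,-1]]'
python3 go.py .617 .041 .075 89
```

```text
t: 10.35
tool_pos: [0.6135, -0.1417, 0.0752]
tool_rot: [-2.244, -2.198, 0.0]
contact_force: [-0.5, -0.4, 0.0]
opening: 0.0001
grip_force: 0.4
d [182.8  -0.3   0.2] turn -0.0032 pos [ 0.6135 -0.1417  0.0752] yaw 88.82 tilt [-0.0003  0.0001] op 0.0001 grip 0.3622596524655819 F [-0.5 -0.4  0. ] t 10.35
```

```bash
python3 -m crank '[[15,0,0,0,0,0,-1],[15,0,0,0,0,0,-1],[15,0,0,0,0,0,-1],[15,0,0,0,0,0,-1],[14,0,0,0,0,0,-1],[13,0,0,0,0,0,-1],[12,0,0,0,0,0,-1],[11,0,0,0,0,0,-1],[9,0,0,0,0,0,-1],[8,0,0,0,0,0,-1]]'
python3 go.py .617 .041 .075 89
python3 - <<'E'
from h import *
s=snap("side","s4");t=snap("top","t4")
c=np.zeros((360,640,3),np.uint8);c[:,:400]=cv2.resize(s[150:290,225:380],(400,360));c[:120,400:]=cv2.resize(t[160:240,170:330],(240,120))
cv2.imwrite("pics/c4.png",c[...,::-1])
E
```

```text
t: 11.18
tool_pos: [0.6163, -0.0155, 0.0753]
tool_rot: [-2.244, -2.198, 0.0]
contact_force: [-0.8, -0.6, -0.1]
opening: -0.0001
grip_force: 0.3
d [56.5 -0.5  0.3] turn -0.0033 pos [ 0.6163 -0.0155  0.0753] yaw 88.81 tilt [-0.0001 -0.    ] op -0.0001 grip 0.2518545649945736 F [-0.8 -0.6 -0.1] t 11.1833
```

View pics/c4.png

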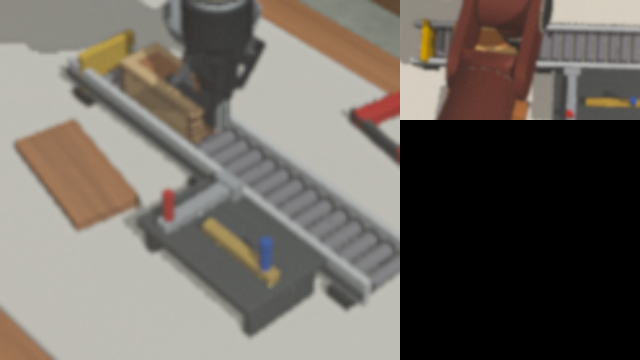

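The box is rolling properly on the rollers (crop 165,90), about 55 mm short of the yellow stop, and the catches are clear.

```bash
python3 -m crank '[[8,0,0,0,0,0,-1],[8,0,0,0,0,0,-1],[7,0,0,0,0,0,-1],[7,0,0,0,0,0,-1],[6,0,0,0,0,0,-1],[5,0,0,0,0,0,-1],[4,0,0,0,0,0,-1],[4,0,0,0,0,0,-1],[3,0,0,0,0,0,-1],[3,0,0,0,0,0,-1]]'
python3 go.py .617 .041 .075 89
```

```text
t: 12.12
tool_pos: [0.6175, 0.0387, 0.0753]
tool_rot: [2.245, 2.198, -0.0]
contact_force: [-0.1, -0.1, 0.2]
opening: 0.0001
grip_force: 0.2
d [ 2.3 -0.5  0.3] turn -0.0036 pos [0.6175 0.0387 0.0753] yaw 88.79 tilt [-0.     -0.0001] op 0.0001 grip 0.23142937570810318 F [-0.1 -0.1  0.2] t 12.1167
```

```bash
python3 -m crank '[[1,0,0,0,0,0,-1],[1,0,0,0,0,0,-1],[1,0,0,0,0,0,-1],[0,0,0,0,0,0,-1],[0,0,0,0,0,0,-1],[0,0,0,0,0,0,-1],[0,0,0,0,0,0,-1],[0,0,0,0,0,0,-1],[0,0,0,0,0,0,-1],[0,0,0,0,0,0,-1]]'
python3 go.py .617 .041 .075 89
```

```text
t: 12.95
tool_pos: [0.6175, 0.0408, 0.0753]
tool_rot: [2.244, 2.197, -0.001]
contact_force: [-0.2, -5.9, -0.1]
opening: 0.0
grip_force: 2.7
d [ 0.2 -0.5  0.3] turn -0.0037 pos [0.6175 0.0408 0.0753] yaw 88.79 tilt [-0.0001 -0.0011] op 0.0 grip 2.6911529526114464 F [-0.2 -5.9 -0.1] t 12.95
```

```bash
python3 -m crank '[[-8,0,0,0,0,0,-1],[0,0,-25,0,0,0,-1],[0,0,-30,0,0,0,0],[0,0,-10,0,0,0,1],[28,0,0,0,0,0,1],[28,0,0,0,0,0,1],[28,0,0,0,0,0,1],[0,0,0,0,0,0,1],[0,0,0,0,0,0,1],[0,0,0,0,0,0,1]]'
python3 go.py .618 .117 .070 89
python3 - <<'E'
from h import *
s=snap("side","s5");cv2.imwrite("pics/c5.png",cv2.resize(s[140:240,225:375],(600,400),interpolation=3)[...,::-1])
E
```

```text
t: 13.78
tool_pos: [0.6189, 0.1175, 0.1399]
tool_rot: [-2.244, -2.198, 0.0]
contact_force: [-0.8, -0.4, -0.5]
opening: 0.0853
grip_force: 0.0
d [-0.5 -0.9 69.9] turn -0.0031 pos [0.6189 0.1175 0.1399] yaw 88.82 tilt [-0.0004  0.0002] op 0.0853 grip 0.0 F [-0.8 -0.4 -0.5] t 13.7833
```

View pics/c5.png

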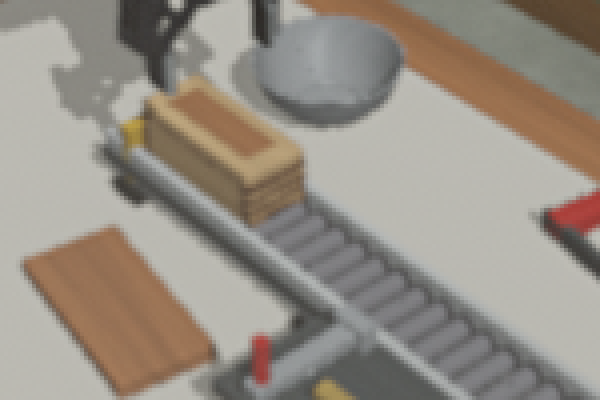

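The box stands against the yellow stop (crop 125,130), with the open gripper above it and the caul at crop(120,310). I descend and grip.

```bash
python3 -m crank '[[0,-1,15,0,0,0,1],[0,0,20,0,0,0,1],[0,0,20,0,0,0,1],[0,0,12,0,0,0,1],[0,0,3,0,0,0,1],[0,0,0,0,0,0,0.5],[0,0,0,0,0,0,0.2],[0,0,0,0,0,0,0.2],[0,0,0,0,0,0,0.2],[0,0,0,0,0,0,0.2]]' 30
python3 go.py .618 .117 .070 89
python3 - <<'E'
from h import *
f=lambda u,v:(u/4+225-.4,v/4+140-.4)
for p in((145,98),(245,182),(303,158),(192,76)): print(onz("side",*f(*p),.102).round(4))
E
```

```text
t: 14.67
tool_pos: [0.6197, 0.1173, 0.0722]
tool_rot: [2.243, 2.196, 0.004]
contact_force: [1.4, -1.1, 1.5]
opening: 0.0552
grip_force: 33.8
d [-0.3 -1.7  2.2] turn -0.0037 pos [0.6197 0.1173 0.0722] yaw 88.79 tilt [ 0.004  -0.0003] op 0.0552 grip 33.80609214305878 F [ 1.4 -1.1  1.5] t 14.6667
[0.6002 0.182  0.102 ]
[0.5886 0.0509 0.102 ]
[0.6384 0.0436 0.102 ]
[0.6452 0.1801 0.102 ]
```

```bash
python3 -m crank '[[0,0,0,0,0,0,0],[0,0,0,0,0,0,0],[0,0,-4,0,0,0,0],[0,0,-8,0,0,0,0],[0,0,-12,0,0,0,0],[0,0,-15,0,0,0,0],[0,0,-15,0,0,0,0],[0,0,-10,0,0,0,0],[0,0,-6,0,0,0,0],[0,0,0,0,0,0,0]]' 45
python3 - <<'E'
from h import *
for n,f in(("top","t0"),("side","s0"),("side","s5")):
    h=cv2.cvtColor(cv2.imread(f"pics/{f}.png"),cv2.COLOR_BGR2HSV); m=cv2.inRange(h,(4,85,60),(20,255,220))
    sd=(225,236) if n=="top" else (254,216)
    c=[c for c in cv2.findContours(m,0,1)[0] if cv2.pointPolygonTest(c,sd,False)>0][0][:,0]
    w=np.array([onz(n,*p,.03)[:2] for p in c])*1e3
    r=cv2.minAreaRect(w.astype(np.float32)); M=cv2.moments(w.astype(np.float32)); print(f,np.round(r[0],1),np.round(r[1],1),round(r[2],2),M["m10"]/M["m00"],M["m01"]/M["m00"])
    mu=np.degrees(.5*np.arctan2(2*M["mu11"],M["mu20"]-M["mu02"])); print(mu)
E
python3 go.py .4855 .0812 .13 79
```

```text
t: 15.5
tool_pos: [0.6187, 0.1177, 0.1421]
tool_rot: [2.244, 2.197, 0.003]
contact_force: [0.3, 0.8, -4.8]
opening: 0.0554
grip_force: 50.8
t0 [ 371.4 -184.3] [1950.2 1131.7] 89.99 392.2779376137526 -179.43522247868495
87.0392132441821
d [ -39.3 -132.4   11.8] turn 0.1713 pos [0.6187 0.1177 0.1421] yaw 88.81 tilt [0.0021 0.0004] op 0.0554 grip 50.8427631855011 F [ 0.3  0.8 -4.8] t 15.5Traceback (most recent call last):
  File "<stdin>", line 6, in <module>
  File "h.py", line 10, in onz
    o,d=ray(n,u,v); return o+d*(z-o[2])/d[2]
        ~~~^^^^^^^
  File "h.py", line 5, in ray
    m=camera_model(n); f=240/np.tan(np.radians(m["vertical_fov"])/2)
ValueError: time passes only in moves, steps and waits
```

```bash
sed -i 's/^def ray/import functools; camera_model=functools.cache(camera_model)\ndef ray/' h.py; python3 - <<'E'
from h import *
for n,f in(("top","t0"),("side","s0"),("side","s5")):
    h=cv2.cvtColor(cv2.imread(f"pics/{f}.png"),cv2.COLOR_BGR2HSV); m=cv2.inRange(h,(4,85,60),(20,255,220))
    sd=(225,236) if n=="top" else (254,216); k=np.zeros_like(m);k[sd[1]-24:sd[1]+24,sd[0]-34:sd[0]+34]=255;m&=k
    c=[c for c in cv2.findContours(m,0,1)[0] if cv2.pointPolygonTest(c,sd,False)>0][0][:,0]
    w=np.array([onz(n,*map(float,p),.03)[:2] for p in c])*1e3
    r=cv2.minAreaRect(w.astype(np.float32)); M=cv2.moments(w.astype(np.float32))
    mu=np.degrees(.5*np.arctan2(2*M["mu11"],M["mu20"]-M["mu02"])); print(f,np.round(r[0],1),np.round(r[1],1),round(r[2],2),M["m10"]/M["m00"],M["m01"]/M["m00"],mu)
E
```

```text
t0 [485.1  81.4] [160.   77.8] 79.36 485.1284318723327 81.25564774739846 79.37042499027986
s0 [482.4  74.5] [167.6  78.5] 79.41 482.3810135520751 73.97817636273122 78.76858118858073
s5 [482.5  74.5] [167.7  78.6] 79.31 482.2618993615478 74.02656441518432 78.83270222059869
```

```bash
python3 -m crank '[[-4,-12,0,0,0,0,0],[-7,-24,0,0,0,0,0],[-8,-27,0,0,0,0,0],[-8,-27,0,0,0,0,0],[-7,-24,0,0,0,0,0],[-5,-16,0,0,0,0,0],[-1,-3,0,0,0,0.055,0],[0,0,0,0,0,0.06,0],[0,0,0,0,0,0.051,0],[0,0,0,0,0,0,0]]'
python3 go.py .485 .081 .0502 79.3
```

```text
t: 16.33
tool_pos: [0.4832, 0.0803, 0.1392]
tool_rot: [-2.419, -2.003, 0.002]
contact_force: [-0.1, -0.7, -5.3]
opening: 0.0553
grip_force: 50.9
d [ 1.   1.8 89. ] turn -0.001 pos [0.4832 0.0803 0.1392] yaw 79.24 tilt [-0.0021  0.0001] op 0.0553 grip 50.9419047832489 F [-0.1 -0.7 -5.3] t 16.3333
```

```bash
python3 -m crank '[[1,2,10,0,0,0,0],[0,0,16,0,0,0,0],[0,0,18,0,0,0,0],[0,0,14,0,0,0,0],[0,0,8,0,0,0,0],[0,0,5,0,0,0,0],[0,0,3,0,0,0,0],[0,0,2,0,0,0,0],[0,0,0,0,0,0,0],[0,0,0,0,0,0,0]]'
python3 go.py .485 .081 .0502 79.3
python3 - <<'E'
from h import *
s=snap("side","s6");cv2.imwrite("pics/c6.png",cv2.resize(s[150:270,205:355],(750,600),interpolation=3)[...,::-1])
E
```

```text
t: 17.17
tool_pos: [0.4871, 0.0809, 0.0651]
tool_rot: [2.418, 2.004, 0.002]
contact_force: [0.3, -0.3, -5.6]
opening: 0.0552
grip_force: 50.8
d [-0.3 -2.1 14.9] turn -0.0001 pos [0.4871 0.0809 0.0651] yaw 79.29 tilt [0.0014 0.    ] op 0.0552 grip 50.77433466911316 F [ 0.3 -0.3 -5.6] t 17.1667
```

View pics/c6.png

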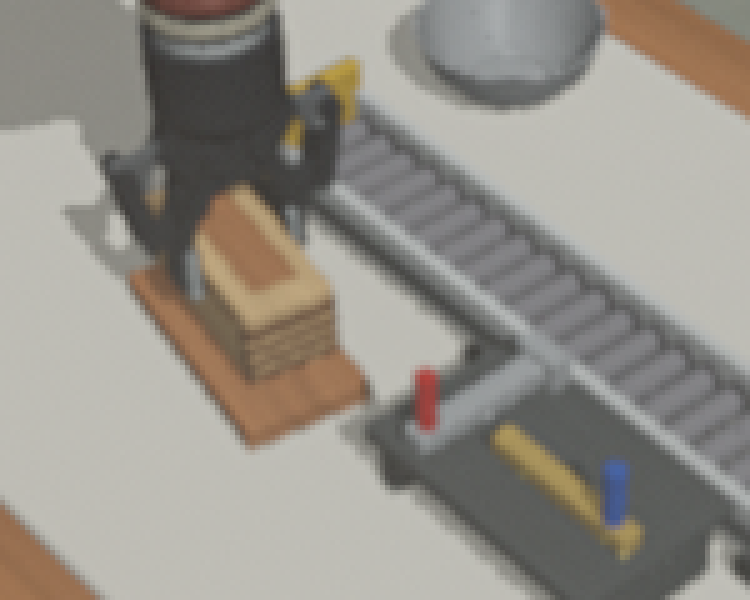

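The crop shows the box hovering over the caul: box bottom corners at crop(252,380) and (335,352), caul end corners at about (250,432) and (364,385).

```bash
python3 - <<'E'
from h import *
f=lambda u,v:(u/5+205-.4,v/5+150-.4)
R=Ro.from_euler("z",-10.7,degrees=True).as_matrix()[:2,:2]
for k,p,z in(("boxbotL",(252,380),.045),("boxbotR",(335,352),.045),("boxtopL",(246,325),.095),("boxtopR",(332,296),.095),("caulL",(252,434),.03),("caulR",(366,388),.03),("caulLbot",(252,447),.012)):
  w=onz("side",*f(*p),z)[:2]; print(k,w.round(4),"in caul axes from (.485,.081):",(R.T@(w-[.485,.081])*1e3).round(1))
E
```

```text
boxbotL [0.4519 0.0278] in caul axes from (.485,.081): [-22.7 -58.5]
boxbotR [0.5007 0.014 ] in caul axes from (.485,.081): [ 27.9 -63. ]
boxtopL [0.4468 0.0193] in caul axes from (.485,.081): [-26.1 -67.7]
boxtopR [0.4961 0.006 ] in caul axes from (.485,.081): [ 24.8 -71.6]
caulL [0.4337 0.0066] in caul axes from (.485,.081): [-36.6 -82.7]
caulR [ 0.5042 -0.0082] in caul axes from (.485,.081): [ 35.4 -84.1]
caulLbot [0.4373 0.0138] in caul axes from (.485,.081): [-34.4 -74.9]
```

```bash
python3 -m crank '[[-1,-2,0,0,0,0,0],[0,0,3,0,0,0,0],[0,0,3,0,0,0,0],[0,0,3,0,0,0,0],[0,0,2,0,0,0,0],[0,0,1,0,0,0,0],[0,0,1,0,0,0,0],[0,0,0,0,0,0,0],[0,0,0,0,0,0,0],[0,0,0,0,0,0,0]]'
python3 go.py .485 .080 .0502 79.3
```

```text
t: 18.05
tool_pos: [0.4845, 0.0803, 0.0515]
tool_rot: [2.419, 2.004, 0.0]
contact_force: [-0.2, 0.0, -5.1]
opening: 0.0552
grip_force: 51.0
d [-0.2  0.6  1.3] turn -0.0002 pos [0.4845 0.0803 0.0515] yaw 79.29 tilt [ 0.0003 -0.    ] op 0.0552 grip 51.03109002113342 F [-0.2  0.  -5.1] t 18.05
```

```bash
python3 -m crank '[[0,0,0.5,0,0,0,0],[0,0,0,0,0,0,0],[0,0,0.5,0,0,0,0],[0,0,0,0,0,0,0],[0,0,0.5,0,0,0,0],[0,0,0,0,0,0,0],[0,0,0.3,0,0,0,0],[0,0,0,0,0,0,0],[0,0,0,0,0,0,0],[0,0,0,0,0,0,0]]'
python3 go.py .485 .080 .0502 79.3
```

```text
t: 18.88
tool_pos: [0.4845, 0.0803, 0.0503]
tool_rot: [2.419, 2.004, -0.0]
contact_force: [-5.1, -0.6, 3.6]
opening: 0.0556
grip_force: 52.2
d [-0.2  0.6  0.1] turn -0.0002 pos [0.4845 0.0803 0.0503] yaw 79.29 tilt [-0.0001 -0.0001] op 0.0556 grip 52.18545377254486 F [-5.1 -0.6  3.6] t 18.8833
```

The box is on the caul. I release and retreat.

```bash
python3 -m crank '[[0,0,0,0,0,0,0.4],[0,0,0,0,0,0,0.5],[0,0,0,0,0,0,0.7],[0,0,0,0,0,0,0.9],[0,0,0,0,0,0,0.9],[0,0,-8,0,0,0,0.9],[0,0,-20,0,0,0,0.9],[0,0,-30,0,0,0,0.9],[0,0,-35,0,0,0,0.9],[0,0,-35,0,0,0,0.9]]' 20
python3 -m crank '[[0,0,-20,0,0,0,0.9],[38,-10,0,0,0,0,0.9],[38,-10,0,0,0,0,0.9],[38,-10,0,0,0,0,0.9],[38,-10,0,0,0,0,0.9],[38,-10,0,0,0,0,0.9],[38,-10,0,0,0,0,0.9],[38,-10,0,0,0,0,0.9],[0,0,0,0,0,0,0.9],[0,0,0,0,0,0,0.9]]'
python3 - <<'E'
from h import *
s=snap("side","s7");t=snap("top","t7")
c=np.zeros((600,800,3),np.uint8);c[:320]=cv2.resize(t[175:255,170:370],(800,320),interpolation=3);c[320:,:420]=cv2.resize(s[155:275,225:405],(420,280),interpolation=3)
cv2.imwrite("pics/c7.png",c[...,::-1])
E
```

```text
t: 19.72
tool_pos: [0.4837, 0.0803, 0.1789]
tool_rot: [-2.419, -2.004, 0.001]
contact_force: [1.7, 0.7, 1.3]
opening: 0.0811
grip_force: 0.0
t: 20.55
tool_pos: [0.4644, 0.3564, 0.1979]
tool_rot: [2.415, 2.008, 0.0]
contact_force: [0.5, -1.0, -0.3]
opening: 0.0811
grip_force: 0.0
```

View pics/c7.png

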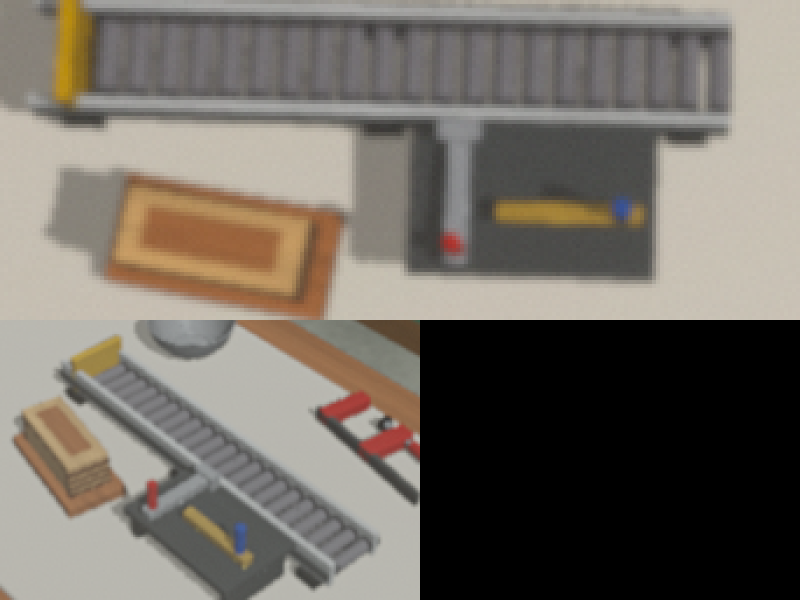

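The box lies flat on the caul, with its top corners at crop(127,176), (314,214), (299,300), (111,264). Both catches are still drawn back. I'll measure the centring.

```bash
python3 - <<'E'
from h import *
t=cv2.imread("pics/t7.png");h=cv2.cvtColor(t,cv2.COLOR_BGR2HSV)
b=np.array([onz("top",u/4+169.6,v/4+174.6,.080)[:2] for u,v in((127,176),(314,214),(299,300),(111,264))])*1e3
print("corners",b.mean(0).round(1),np.degrees(np.arctan2(*(b[0]-b[1])[::-1])),np.degrees(np.arctan2(*(b[3]-b[2])[::-1])))
c=np.array([onz("top",u/4+169.6,v/4+164.6,.030)[:2] for u,v in((126,214),(343,252),(325,357),(106,319))])*1e3
print("caul corners",c.mean(0).round(1),np.degrees(np.arctan2(*(c[0]-c[1])[::-1])))
# masks: light frame (box) filled, in metric plane
for k,lo,hi,z,pic,sd in(("box",(12,60,150),(24,170,255),.08,"t7",(223,235)),("caul",(4,85,60),(20,255,220),.03,"t0",(225,236))):
    m=cv2.inRange(cv2.cvtColor(cv2.imread(f"pics/{pic}.png"),cv2.COLOR_BGR2HSV),lo,hi);q=np.zeros_like(m);q[210:262,190:262]=255;m&=q
    ct=max(cv2.findContours(m,0,1)[0],key=cv2.contourArea)[:,0]
    w=np.array([onz("top",*map(float,p),z)[:2] for p in ct])*1e3;r=cv2.minAreaRect(w.astype(np.float32));print(k,np.round(r[0],1),np.round(r[1],1),r[2])
E
```

```text
corners [485.1  79.4] 78.83115769015036 79.58103292118838
caul corners [486.2  80.5] 80.37522081782
box [487.7  77.5] [135.1  63.5] 79.5238265991211
caul [485.1  81.4] [160.   77.8] 79.357421875
```

```bash
python3 -c "
from station import ctrl
print(ctrl.finish_job())"
```

```text
the job is handed in; nothing more can be done
None
```

The job is handed in at about 21 s of the 64 s: both catches are drawn back, the box was rolled to the end stop, and it now sits flat on the caul, about 2 mm off centre and within about 1° of the caul's long side as measured.

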